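# Set out the flute-finishing kit

### The arm

A 7-joint arm with a two-finger parallel gripper is mounted at the origin on a cart in front of the work surface, level with it; the furniture and walls round the work are solid. World frame = base frame: x ahead of the robot, y to its left, z up, the work surface at z = 0. Lengths are in m, angles in rad, forces in N, time in s.
With the tool pointing down it reaches from about 0.35 to 0.9 m from the base axis. Payload 19.9 kg.
Tool frame: the origin (TCP) lies between the finger pads; the fingertips stand 19 mm ahead of it and the grasp point (between the pads) is the TCP; z points along the fingers, y is the line along which they close (so a half turn about z gives the same grasp; the last joint's range is limited). The gripper opens to 94 mm and grips with 3 to 60 N. Pads are 16 mm wide; open, the fingers measure 119 mm over their backs; the gripper's body (75 mm by 177 mm) begins 78 mm behind the grasp point.
Start: joints at [1.067, 0.417, -0.01, 1.614, 0.005, 1.111, -0.053], TCP at [0.279, -0.559, 0.224] pointing down, gripper open.
Joint ranges: [-2.81, 2.81], [-0.39, 2.02], [-1.27, 1.25], [0.06, 2.57], [-1.19, 4.33], [0.19, 2], [-2.82, 2.82]. Speed limits (rad/s): [1.89, 1.89, 2.39, 2.39, 3.01, 3.01, 3.01].

### API

Orientations are given as a 3x3 rotation matrix whose columns are the frame's x, y, z axes.
In Python, from rig import robot gives the robot as it stands. Calls block until the motion is done:
- robot.move_ptp(position, orientation): joint-space move of the TCP to a pose.
- robot.move_linear(position, velocity=0.15, frame=None, threshold=None): straight line of the TCP; frame=None keeps the orientation; velocity is the mean speed in m/s. With threshold (N) it stops when the force on the tool has changed by that much, and returns True; else False.
- robot.goto_joints(angles): joint-space move.
- robot.gripper_to(opening): finger opening in m; the grip force is fixed at half the most; returns when the fingers have stopped.
- robot.pause(seconds).
- robot.ik(position, orientation): joint angles nearest the present ones, or None.
- robot.get_state(): the state.
- robot.grab_frame(name): name is "scene" or "side" or "wrist"; returns the picture (480x640x3 uint8, red, green, blue); there is no depth.
- robot.camera_info(name): a dict with "fx", "fy", "cx", "cy" (pixels), "rvec" (rotation vector, rad) and "tvec" (3), from world to camera coordinates, as OpenCV has them. Camera axes: x right, y down, z forward; pixel columns grow to the right and rows downward; lengths in m; the calibration is good to about 2 mm. A picture is of the moment at which its call begins: read the wrist's pose just before it. camera_info takes no time and is no camera call; for the wrist camera it gives the pose at the moment of the call.
A pose or a line that the arm cannot do raises robot.PlanningError and nothing moves.
- robot.sign_off(): hands the job in; it is judged then, once.
The state is a dict: "time": time; "qpos": joint angles; "joint_vel": joint speeds; "effort": joint torques, N m; "ee_pos": TCP position; "tool_rot": TCP orientation; "force": force on the tool from outside, world axes, zero at the start; "moment": the same for the moment, N m; "opening": finger opening in m; "grasp_force": force on a finger pad.
Only numpy, scipy, OpenCV 4.12 (cv2) and the standard library are available. Lean on these libraries where they do the work, as an engineer would, in place of code of your own. Each camera call takes 0.05 s, during which the arm holds its last target. There are 200 camera calls.

### The job

Set out the finishing kit on the pale board: the yellow wax tin flat in its middle with its long side along the board, the round cake of beeswax centred on top of the tin, and, standing fully on the board, the green bottle with the red cap at the left end and the black bottle at the right end as you look from the robot, so that the tin stands clear between them. Keep both bottles upright throughout, leave the clear spray bottle and the red carton where they are, and let go of everything.

Things in the scene. Friction and masses are not known exactly. Their poses are not given: they have to be found in the camera images.
- green_bottle_mid (a point): centre (half-way up) of the green glass bottle with a red screw cap: round, 36 mm across and 85 mm high in all; the green body reaches 72 mm up, the cap above is 21 mm across. Stands on the bench, z axis up. Loose, about 60 g.
- black_bottle_mid (a point): centre (half-way up) of the black bottle with a dark green cap: round, 36 mm across and 96 mm high in all; the body reaches 78 mm up, the cap above is 19 mm across. Stands on the bench, z axis up. Loose, about 60 g.
- wax_tin_mid (a point): centre (half-way up) of the yellow wax tin: 56 mm along its x axis, 72 mm along its y axis, 36 mm high, z axis up; the body to 30 mm height, above it a smaller flat raised lid 40 x 56 mm that is fixed to it. Loose, about 50 g; grasp it across its x axis (56 mm), below the lid.
- wax_cake_mid (a point): centre (half-way up) of the round honey-brown cake of beeswax: a flat disc 45 mm across and 18 mm high, lying flat, z axis up. Loose, about 30 g.
- pale_board: the pale wooden board lying on the bench, fixed to it; origin at the centre of its underside, 56 mm wide along its x axis, 215 mm long along its y axis, 16 mm thick, z axis up. Its +y end is the left end as seen from the robot, its -y end the right end; it is turned by at most 0.25 rad. A bottle stands well at its end when its centre is about 78 mm from the middle along the board.
- dark_board: a dark brown board that looks like the pale one but is no part of the job; fixed, 50 mm wide (x), 200 mm long (y), 14 mm thick, origin at the centre of its underside.
- spray_bottle_mid (a point): centre (half-way up) of a small clear spray bottle with a white pump: round, 30 mm across, 104 mm high; light (40 g) and loose; stands among the things to be moved and must be left alone.
- red_carton_mid (a point): centre (half-way up) of a small red carton, 44 x 62 x 22 mm (x, y, z), loose; lies behind the boards and must be left alone.
There are look-alikes about, which are no part of the job. What is meant by the part that bears green_bottle_mid is not blue, orange or pink, and is the smaller of those in its own colour.

How it is judged:
At the end, for the whole second after the job is handed in: All released and at rest, flat or upright: tin within 14 mm of the pale board's middle each way, aligned with it within 0.25 rad; cake on the tin within 12 mm; green bottle on the left (+y), black on the right end, 60 to 96 mm from the middle along the board and within 15 mm of its centre line (x of green_bottle_mid in the frame of pale_board between -0.015 and 0.015 m and y of green_bottle_mid in the frame of pale_board between 0.06 and 0.096 m and z of green_bottle_mid in the frame of pale_board between 0.0525 and 0.0645 m and angle between each of green_bottle_mid, black_bottle_mid, wax_tin_mid, wax_cake_mid's own z axis and vertical below 0.1 rad and x of black_bottle_mid in the frame of pale_board between -0.015 and 0.015 m and y of black_bottle_mid in the frame of pale_board between -0.096 and -0.06 m and z of black_bottle_mid in the frame of pale_board between 0.058 and 0.07 m and x of wax_tin_mid in the frame of pale_board between -0.014 and 0.014 m and y of wax_tin_mid in the frame of pale_board between -0.014 and 0.014 m and z of wax_tin_mid in the frame of pale_board between 0.028 and 0.04 m and angle between the y axis of wax_tin_mid and the y axis of pale_board, either way round below 0.25 rad and horizontal distance between wax_cake_mid and wax_tin_mid below 0.012 m and z of wax_cake_mid in the frame of wax_tin_mid between 0.022 and 0.032 m and linear speed of each of green_bottle, black_bottle, wax_tin, wax_cake below 0.02 m/s); the robot touches nothing.
It fails at once if the spray bottle is disturbed (shifted more than 20 mm or tipped) (distance of spray_bottle_mid from where it was at the start of the episode above 0.02 m or angle between spray_bottle_mid's own z axis and vertical above 0.5 rad).
It fails at once if the red carton is disturbed (shifted more than 20 mm or tipped) (distance of red_carton_mid from where it was at the start of the episode above 0.02 m or angle between red_carton_mid's own z axis and vertical above 0.5 rad).
It fails at once if the green bottle is tipped over (angle between green_bottle_mid's own z axis and vertical above 0.7 rad).
It fails at once if the black bottle is tipped over (angle between black_bottle_mid's own z axis and vertical above 0.7 rad).
It also fails if it takes over 96 s, if anything falls off the work surface, if the arm or the gripper's body presses on something with over 40 N, if the wrist force passes 120 N, or if a joint passes its speed limit or range.

## Working session

There is one attempt and no reset: what is moved stays moved. The work goes in short steps, each a Python script; the robot and the scene stay as the last script left them, time stands still between calls to the robot, and variables do not carry over. Pictures are saved under pics/ and viewed, at most 14 in all, crops included, and the job is handed in when it is done.

```bash
mkdir -p pics; ls
python3 - <<'E'
from rig import robot
import cv2
for n in("scene","side"):
    cv2.imwrite(f"pics/{n}0.png",robot.grab_frame(n)[:,:,::-1]); print(n,robot.camera_info(n))
E
```

```text
pics
scene {'fx': 482.5444212535466, 'fy': 482.5444212535466, 'cx': 328.1103990559197, 'cy': 247.5164501630576, 'rvec': array([ 1.31950597, -2.12635241,  0.95996156]), 'tvec': array([0.50027258, 0.30376758, 0.95115663])}
side {'fx': 493.13140431559304, 'fy': 493.13140431559304, 'cx': 318.2086031508604, 'cy': 239.48054046253296, 'rvec': array([ 2.11300461, -0.22934992,  0.12799133]), 'tvec': array([-0.46875696,  0.2588421 ,  0.6865109 ])}
```

View pics/scene0.png

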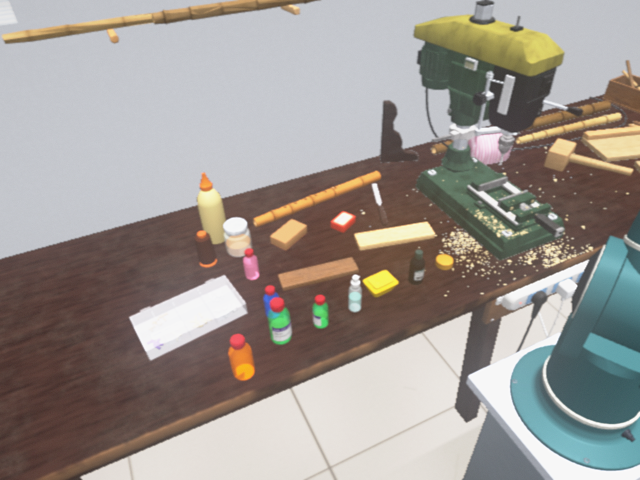

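View pics/side0.png

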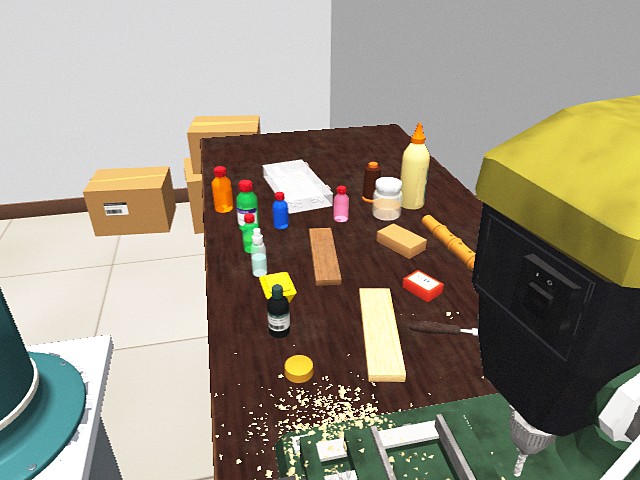

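Green candidates: scene (280,322) is the larger green bottle and (320,312) the smaller. Blue (270,300), orange (241,357) and pink (251,265) are excluded by colour, so the one at (320,312) fits. I'll confirm it in a crop and locate everything.

```bash
cat > h.py <<'E'
import numpy as np, cv2
from rig import robot
def cam(n):
    c=robot.camera_info(n); R=cv2.Rodrigues(np.array(c["rvec"]))[0]; return c,R,np.array(c["tvec"])
def ray(ci,uv,z):
    c,R,t=ci; d=R.T@np.array([(uv[0]-c["cx"])/c["fx"],(uv[1]-c["cy"])/c["fy"],1]); o=-R.T@t
    return o+d*(z-o[2])/d[2]
def proj(ci,p):
    c,R,t=ci; q=R@np.asarray(p,float)+t; return np.array([c["fx"]*q[0]/q[2]+c["cx"],c["fy"]*q[1]/q[2]+c["cy"]])
def blobs(img,lo,hi,amin=60):
    m=cv2.inRange(cv2.cvtColor(img,cv2.COLOR_RGB2HSV),np.array(lo),np.array(hi))
    n,l,s,c=cv2.connectedComponentsWithStats(m)
    return [(s[i,4],c[i],cv2.findContours((l==i).astype(np.uint8),0,2)[0][0]) for i in range(1,n) if s[i,4]>=amin]
def down(a):  # tool down, closing line (tool y) at angle a from world x
    y=np.array([np.cos(a),np.sin(a),0]); z=np.array([0,0,-1.]); return np.column_stack([np.cross(y,z),y,z])
E
python3 - <<'E'
from h import *
I={n:robot.grab_frame(n) for n in("scene","side")}
C={n:cam(n) for n in I}
M={"yellow":((27,150,120),(33,255,255)),"honey":((15,150,120),(26,255,255)),"pale":((12,40,150),(28,140,255)),"green":((50,120,60),(75,255,255)),"red":((0,180,120),(6,255,255))}
Z={"yellow":.036,"honey":.018,"pale":.016,"green":.04,"red":.022}
for n in I:
  for k,(lo,hi) in M.items():
    for a,c,ct in blobs(I[n],lo,hi):
      p=ray(C[n],c,Z[k])
      if .2<p[0]<1.1 and -.7<p[1]<.8: print(n,k,a,c.round(),p.round(3), cv2.minAreaRect(ct)[1])
for n,uv in(("scene",(417,265)),("side",(278,310))): print(n,"black",ray(C[n],uv,.048).round(3))
for n,uv in(("scene",(355,294)),("side",(259,252))): print(n,"spray",ray(C[n],uv,.052).round(3))
s=cv2.resize(I["scene"][220:390,220:470],None,fx=3,fy=3,interpolation=2); cv2.imwrite("pics/crop1.png",s[:,:,::-1])
robot.get_state()
print(robot.camera_info("wrist"))
E
```

```text
scene yellow 426 [380. 281.] [0.44  0.203 0.036] (17.379722595214844, 29.6282901763916)
scene honey 387 [318. 198.] [0.852 0.177 0.018] (7.103309631347656, 131.4603271484375)
scene honey 225 [444. 261.] [0.443 0.009 0.018] (15.0, 17.0)
scene honey 180 [380. 285.] [0.443 0.199 0.018] (22.360679626464844, 32.199378967285156)
scene honey 210 [245. 370.] [0.357 0.575 0.018] (16.26345443725586, 16.263456344604492)
scene pale 70 [437. 148.] [ 0.939 -0.324  0.016] (6.896129608154297, 13.4037446975708)
scene pale 1469 [219. 223.] [0.871 0.482 0.016] (76.50892639160156, 33.81404495239258)
scene pale 60 [481. 216.] [ 0.556 -0.202  0.016] (12.862394332885742, 7.545937538146973)
scene pale 671 [288. 233.] [0.736 0.323 0.016] (21.259185791015625, 36.878177642822266)
scene pale 1294 [394. 236.] [0.593 0.068 0.016] (18.41268539428711, 81.04869842529297)
scene pale 66 [499. 230.] [ 0.483 -0.204  0.016] (12.074767112731934, 10.28591251373291)
scene pale 514 [462. 243.] [ 0.485 -0.079  0.016] (23.0, 39.0)
scene pale 512 [560. 255.] [ 0.329 -0.275  0.016] (23.136476516723633, 56.84292221069336)
scene p
[... 1348 characters left out ...]
4.3310489654541)
side pale 1406 [380. 340.] [0.59  0.027 0.016] (94.53763580322266, 37.258270263671875)
side pale 65 [389. 300.] [0.639 0.122 0.016] (20.5060977935791, 4.808326244354248)
side green 652 [247. 217.] [0.414 0.446 0.04 ] (60.86540603637695, 20.632341384887695)
side red 484 [422. 288.] [0.708 0.136 0.022] (40.13066864013672, 23.838302612304688)
scene black [0.437 0.1   0.048]
side black [0.433 0.1   0.048]
scene spray [0.416 0.284 0.052]
side spray [0.422 0.278 0.052]
{'fx': 420.85334267862004, 'fy': 420.85334267862004, 'cx': 321.0972490408495, 'cy': 239.37056402779558, 'rvec': array([-2.48537166,  1.53704569,  0.19367375]), 'tvec': array([-0.62484924, -0.02484659,  0.3901668 ])}
```

View pics/crop1.png

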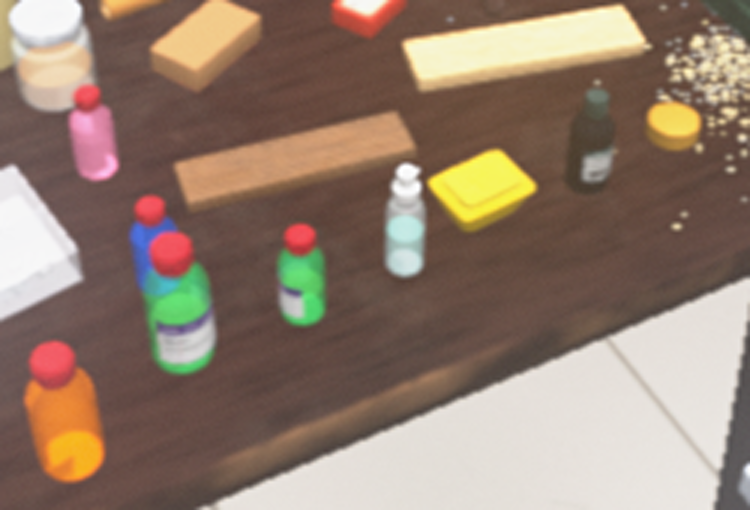

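The crop confirms the small green bottle with red cap at crop (301,275), which is scene (320,312). The larger one is at its left. Next: where the drill press is, then a safe way over the work for a wrist look.

Run:
```python
from h import *
C={n:cam(n) for n in("scene","side")}
P=lambda n:np.c_[C[n][1],C[n][2]]
def K(n): c=C[n][0]; return np.array([[c["fx"],0,c["cx"]],[0,c["fy"],c["cy"]],[0,0,1]])
for s,t in(((518,130),(512,415)),((556,62),(478,180)),((415,30),(570,100))):
    X=cv2.triangulatePoints(K("scene")@P("scene"),K("side")@P("side"),np.float64(s),np.float64(t)); print((X[:3]/X[3]).ravel().round(3))
for uv in((495,250),(420,185),(562,232)): print(ray(C["scene"],uv,.02).round(3))
print([(-R.T@t).round(3) for _,R,t in C.values()])
c,R,t=cam("wrist"); s=robot.get_state(); print("wristcam in tool",s["tool_rot"].T@(-R.T@t-s["ee_pos"]), (s["tool_rot"].T@R.T).round(3))
cv2.imwrite("pics/w0.png",robot.grab_frame("wrist")[:,:,::-1])
for p in((.3,-.23,.3),(.4,0,.35),(.45,.2,.4)):
  for a in(0,np.pi/2): print(p,a,np.round(robot.ik(p,down(a)),2) if robot.ik(p,down(a)) is not None else None)
```

```text
[ 0.585 -0.303  0.241]
[ 0.519 -0.286  0.451]
[ 0.756 -0.067  0.458]
[ 0.417 -0.134  0.02 ]
[ 0.764 -0.134  0.02 ]
[ 0.393 -0.345  0.02 ]
[array([-0.259,  0.664,  0.86 ]), array([ 0.362, -0.539,  0.58 ])]
wristcam in tool [ 7.28707926e-02 -8.04925456e-05 -1.60038734e-01] [[ 0.    -0.969 -0.248]
 [ 1.     0.     0.001]
 [-0.001 -0.248  0.969]]
(0.3, -0.23, 0.3) 0 [ 0.94 -0.11 -0.34  2.06 -0.04  1.19  0.62]
(0.3, -0.23, 0.3) 1.5707963267948966 [ 1.1  -0.12 -0.48  2.05 -0.06  1.19  2.22]
(0.4, 0, 0.35) 0 [ 0.62 -0.11 -0.63  1.93 -0.07  1.3   0.01]
(0.4, 0, 0.35) 1.5707963267948966 [ 0.7  -0.11 -0.7   1.93 -0.08  1.3   1.59]
(0.45, 0.2, 0.4) 0 [ 0.48  0.14 -1.05  1.65  0.12  1.42 -0.59]
(0.45, 0.2, 0.4) 1.5707963267948966 [ 0.57  0.17 -1.17  1.65  0.16  1.43  0.95]
```

View pics/w0.png

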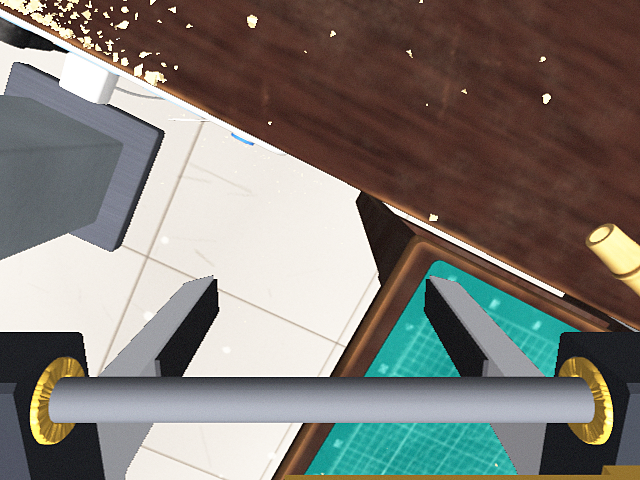

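The wrist view shows only the bench edge and the cart, with the drill bit of clutter at top left. I'll fold in, swing past the press at a small radius, and look down from above the row.

Run:
```python
from h import *
robot.goto_joints([1.067,-.12,0,2.06,0,1.19,-.05])
print(robot.get_state()["ee_pos"])
robot.goto_joints([-.4,-.12,0,2.06,0,1.19,-.4])
s=robot.get_state(); print(s["ee_pos"],s["tool_rot"].round(2).tolist(),s["time"])
robot.move_ptp([.35,.17,.36],down(-np.pi/2))
s=robot.get_state(); print(s["qpos"],s["time"])
np.save("w1.npy",np.hstack([robot.camera_info("wrist")["rvec"],robot.camera_info("wrist")["tvec"]]))
cv2.imwrite("pics/w1.png",robot.grab_frame("wrist")[:,:,::-1])
```

```text
[ 0.15780713 -0.34985987  0.30313404]
[0.36376497 0.11968841 0.30305096] [[0.0, 1.0, 0.01], [1.0, -0.0, 0.0], [0.0, 0.01, -1.0]] 3.3417
[-0.32742215 -0.13214614 -0.18072585  1.9422664  -0.02440558  1.32950205
 -2.07095894] 4.8833
```

View pics/w1.png

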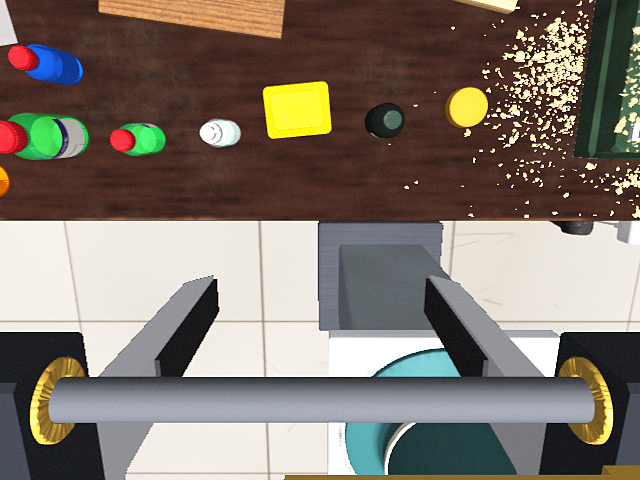

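The wrist view shows, left to right: large green (40,137), small green (137,139), spray (220,132), tin (297,110), black bottle (385,120) and cake (467,107). The boards are at the top edge. One more look further out covers the boards, then I measure all.

Run:
```python
from h import *
I1=robot.grab_frame("wrist"); C1=cam("wrist")
def rect(I,C,lo,hi,z,box,amin=100):
    for a,c,ct in blobs(I,lo,hi,amin):
        if box[0]<c[0]<box[1] and box[2]<c[1]<box[3]:
            W=np.array([ray(C,p,z)[:2] for p in ct[:,0]],np.float32); r=cv2.minAreaRect(W)
            print(a,c.round(1),"cent",ray(C,c,z)[:2].round(4),"rect",np.round(r[0],4),np.round(r[1],4),round(r[2],1))
print("tin");rect(I1,C1,(25,150,120),(34,255,255),.03,(200,400,50,200))
print("cake");rect(I1,C1,(14,130,120),(26,255,255),.018,(430,510,60,160))
print("cap");rect(I1,C1,(0,170,120),(6,255,255),.0785,(95,150,110,160),40)
print("capR");rect(I1,C1,(172,170,120),(180,255,255),.0785,(95,150,110,160),40)
print("green");rect(I1,C1,(50,120,60),(75,255,255),.05,(95,180,110,160),40)
for uv,z in(((389,118),.087),((383,121),.05)): print("black",ray(C1,uv,z).round(4))
robot.move_ptp([.48,.1,.36],down(-np.pi/2))
I2=robot.grab_frame("wrist"); C2=cam("wrist"); print(robot.get_state()["ee_pos"],robot.get_state()["time"])
print("board");rect(I2,C2,(10,30,150),(30,150,255),.016,(0,640,0,300),800)
cv2.imwrite("pics/w2.png",I2[:,:,::-1])
```

```text
tin
3294 [297.2 109.6] cent [0.4466 0.1969] rect [0.4461 0.1969] [0.0552 0.0715] 5.3
cake
127 [455.5 105.3] cent [0.4519 0.0173] rect [0.4504 0.013 ] [0.0425 0.0282] 0.5
cap
capR
423 [122.1 139.8] cent [0.4146 0.3733] rect [0.4144 0.3735] [0.0244 0.021 ] 83.8
green
937 [145.4 139.3] cent [0.4147 0.3611] rect [0.4152 0.3631] [0.0342 0.0471] 3.1
black [0.4359 0.1031 0.087 ]
black [0.434  0.1037 0.05  ]
[0.47966628 0.10045112 0.35989999] 5.675
board
10030 [355.5  86.5] cent [0.6019 0.0621] rect [0.6005 0.0579] [0.2212 0.0564] 77.3
6166 [144.3 123.9] cent [0.5609 0.3052] rect [0.5603 0.3105] [0.1987 0.049 ] 82.4
1776 [488.5 176.2] cent [ 0.5012 -0.0983] rect [ 0.4974 -0.0906] [0.0961 0.0662] 0.0
949 [595.6 279.8] cent [ 0.3709 -0.247 ] rect [ 0.3716 -0.237 ] [0.1143 0.0486] 81.6
```

View pics/w2.png

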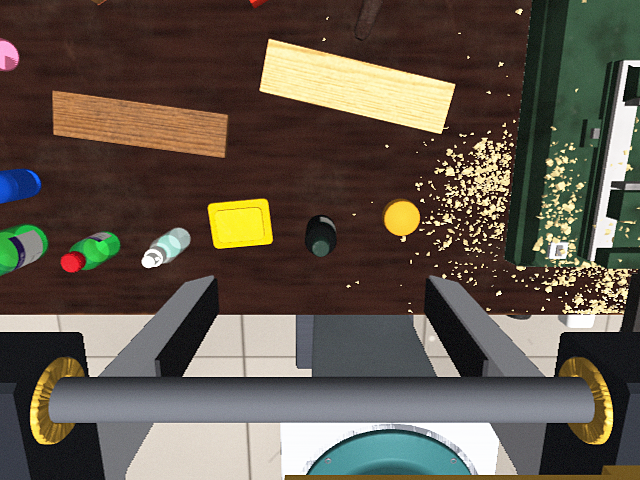

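The wrist view shows the pale board with corners near (268,39), (455,85), (443,133) and (260,92), turned about -0.22 rad. The red carton is at (258,0), the dark board at (140,122) and the cake at (402,218). Tin first.

```bash
cat >> h.py <<'E'
B=np.array([.6015,.0605]); AB=-.222
def bp(x,y): c,s=np.cos(AB),np.sin(AB); return B+[c*x-s*y,s*x+c*y]
def pick(xy,a,z,op=.09,up=.17):
    robot.gripper_to(op); robot.move_ptp([*xy,up],down(a)); robot.move_linear([*xy,z],.15); robot.gripper_to(0)
    s=robot.get_state(); print("grip",s["opening"],s["grasp_force"]); robot.move_linear([*xy,up],.15); print("lifted",robot.get_state()["opening"],robot.get_state()["time"])
def place(xy,z,op,up=.2,a=AB):
    robot.move_ptp([*xy,up],down(a)); robot.move_linear([*xy,z+.015],.15)
    print("contact",robot.move_linear([*xy,z],.04,threshold=4),robot.get_state()["ee_pos"]); robot.gripper_to(op)
    robot.move_linear([*xy,up],.15); print(robot.get_state()["time"])
E
python3 - <<'E'
from h import *
I=robot.grab_frame("wrist"); C=cam("wrist")
hs=cv2.cvtColor(I,cv2.COLOR_RGB2HSV); print(hs[218,402])
for a,c,ct in blobs(I,(15,150,120),(24,255,255),300):
    print("honey",c,ray(C,c,.018).round(4))
m=cv2.inRange(hs,np.array((10,30,150)),np.array((30,150,255))); m=cv2.morphologyEx(m,2,np.ones((9,9)))
cs=max(cv2.findContours(m[:200],0,2)[0],key=lambda k:cv2.contourArea(k)); 
print("board",[np.round(v,4) for v in cv2.minAreaRect(np.array([ray(C,p,.016)[:2] for p in cs[:,0]],np.float32))])
pick((.446,.197),.092,.023)
E
```

```text
[ 25 181 253]
honey [401.89041096 217.73551106] [0.4512 0.0028 0.018 ]
honey [ 44.19126328 407.55253837] [0.1851 0.4805 0.018 ]
honey [599.57743786 405.17208413] [ 0.1901 -0.2807  0.018 ]
board [array([0.6013, 0.0602]), array([0.2154, 0.0564]), np.float64(77.3147)]
grip 0.05571725626994338 30.000891387462616
lifted 0.055921821154615206 10.2333
```

Run:
```python
from h import *
place(bp(0,0),.039,.085)
pick((.45,.002),AB,.022,.08)
I=robot.grab_frame("wrist");cv2.imwrite("pics/w3.png",I[:,:,::-1])
```

```text
contact True [0.60137251 0.06045866 0.03875954]
14.4833
grip 0.0441924980157404 30.000930726528168
lifted 0.044373792257412135 18.425
```

View pics/w3.png

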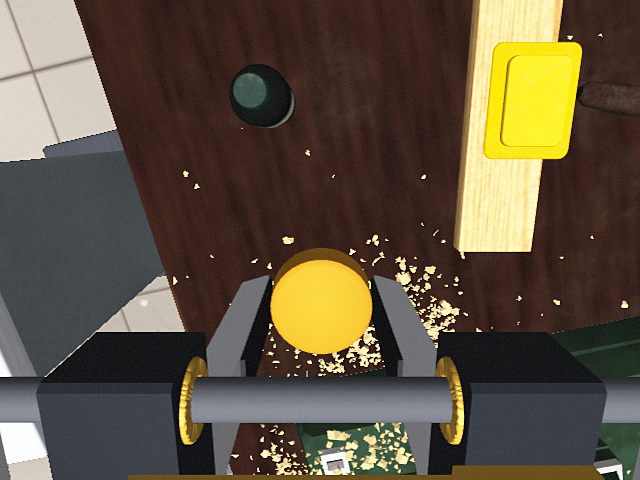

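The cake is held at (322,305) and the tin sits on the board at (533,100). I'll measure both and place the cake.

Run:
```python
from h import *
I=robot.grab_frame("wrist"); C=cam("wrist"); e=robot.get_state()["ee_pos"]
for a,c,ct in blobs(I,(27,150,120),(34,255,255),1000):
    r=cv2.minAreaRect(np.array([ray(C,p,.046)[:2] for p in ct[:,0]],np.float32)); print("tin",c,r)
    if c[0]>450: T=np.array(r[0])
m=max((b for b in blobs(I,(15,150,200),(26,255,255),1000) if 270<b[1][0]<370),key=lambda b:b[0])
(u,v),_=cv2.minEnclosingCircle(m[2]); k=ray(C,(u,v),e[2]-.004)
d=down(AB).T@(k-e); print("cake off",d,(u,v),m[0]); x=down(AB)[:2,0]
dx=d[0] if abs(d[0])<.008 else 0
place(T-x*dx,.073,.065)
pick((.4355,.1033),AB,.05,.09,.22)
I=robot.grab_frame("wrist");cv2.imwrite("pics/w4.png",I[:,:,::-1])
```

```text
tin [532.89484492  99.16740517] ((0.6018475890159607, 0.06076300889253616), (0.06954248249530792, 0.05431417003273964), 77.28143310546875)
cake off [0.00161335 0.00055617 0.004     ] (320.73760986328125, 306.0) 7494
contact True [0.6016155  0.05919492 0.07312449]
22.05
grip 0.03550429970727995 29.999482333660126
lifted 0.03559223486504772 26.8083
```

View pics/w4.png

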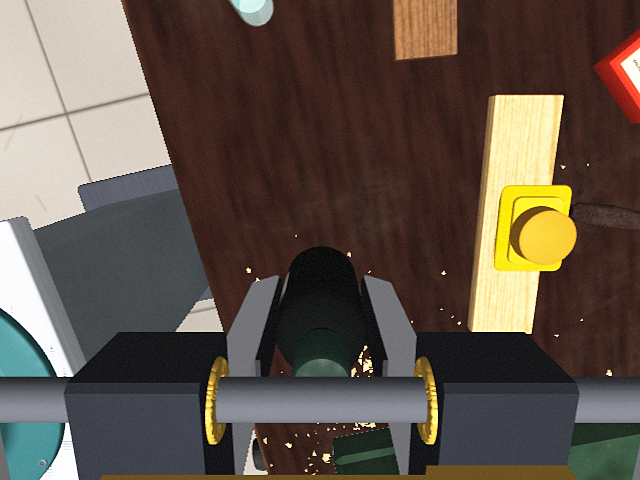

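Black bottle is held upright and the cake is on the tin at about (543,235). Placing the black bottle, then fetching the green one.

Run:
```python
from h import *
place(bp(0,-.078),.066,.07,.24)
robot.gripper_to(.09); robot.move_ptp([.38,.31,.25],down(AB)); I=robot.grab_frame("wrist"); C=cam("wrist")
for lo in (0,172):
  for a,c,ct in blobs(I,(lo,170,120),(lo+8,255,255),100): print("red",a,c.round(),ray(C,c,.08).round(4))
for a,c,ct in blobs(I,(50,120,60),(75,255,255),200): print("green",a,c.round(),ray(C,c,.045).round(4))
cv2.imwrite("pics/w5.png",I[:,:,::-1])
```

```text
contact True [ 0.58418591 -0.01555876  0.06569752]
31.2833
red 261 [320.   4.] [0.4168 0.4651 0.08  ]
red 569 [344. 135.] [0.4145 0.3731 0.08  ]
green 1751 [321.  19.] [0.4167 0.4636 0.045 ]
green 728 [341. 134.] [0.4137 0.3735 0.045 ]
```

View pics/w5.png

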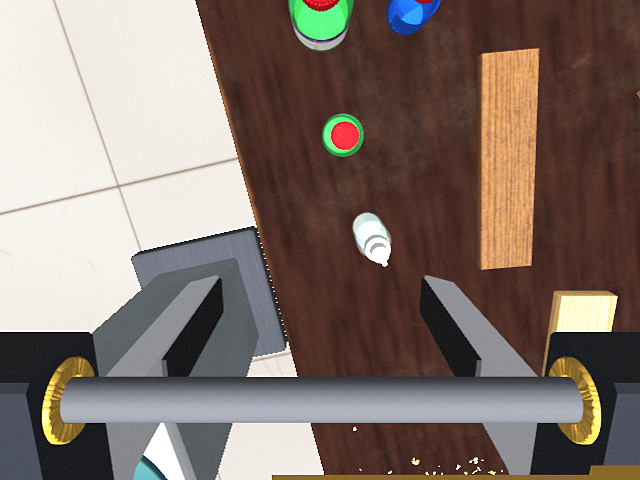

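The small green bottle is at (344,135), seen straight from above with the larger one at (320,15) and the spray bottle clear at (372,240). Position (0.414,0.373) is confirmed.

Run:
```python
from h import *
pick((.414,.373),AB,.045,.08,.25)
place(bp(0,.078),.061,.07,.25)
robot.move_ptp([.47,.06,.36],down(-np.pi/2))
I=robot.grab_frame("wrist"); C=cam("wrist"); S=robot.grab_frame("side")
for k,lo,hi,z in(("tin",(27,150,120),(34,255,255),.046),("cake",(15,150,150),(26,255,255),.07),("cap",(172,170,100),(180,255,255),.0945),("cap",(0,170,100),(6,255,255),.0945)):
  for a,c,ct in blobs(I,lo,hi,150):
    p=ray(C,c,z)[:2]-B; print(k,a,c.round(),(down(AB)[:2,1]@p).round(4),(down(AB)[:2,0]@p).round(4))
cv2.imwrite("pics/w6.png",np.hstack([I[:300,150:550],S[190:490,200:600]] if False else [I[:290,150:550],S[190:480,200:600]])[:,:,::-1])
```

```text
grip 0.03374359902565634 29.98237806139514
lifted 0.033365986735376024 37.8917
contact True [0.61853892 0.13652845 0.06073831]
42.9417
tin 2021 [320.  74.] -0.0001 0.0012
cake 1578 [323.  70.] 0.001 -0.0012
cake 361 [532. 405.] -0.316 -0.3366
cake 424 [111. 408.] -0.435 0.1658
cap 465 [240.  47.] 0.0009 0.0782
```

View pics/w6.png

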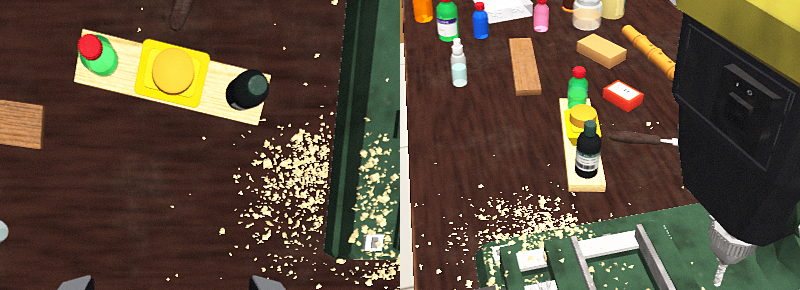

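The picture shows green at the left end (100,52), the tin with the cake centred (172,70) and the black bottle at the right end (248,90). All are upright, and the spray bottle and carton are in place. The measured tin, cake and green bottle offsets are about 1 mm, so I'm handing in.

```bash
python3 -c "
from rig import robot
robot.pause(.5); print(robot.sign_off())"
```

```text
the job is handed in; nothing more can be done
None
```

The kit is set out on the pale board and handed in; the tin, cake and green bottle measured about 1 mm from their marks, the black bottle I checked only by eye, and the sign-off gave no verdict.

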